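# Compare a turned shaft with its setting master through the guard window

### The arm

A 7-joint arm with a two-finger parallel gripper is mounted at the origin on a cart in front of the work surface, level with it; the furniture and walls round the work are solid. World frame = base frame: x ahead of the robot, y to its left, z up, the work surface at z = 0. Lengths are in m, angles in degrees, forces in N, time in s.
With the tool pointing down it reaches from about 0.4 to 0.9 m from the base axis. Payload 5.5 kg.
Tool frame: the origin (TCP) lies between the finger pads; the fingertips stand 17 mm ahead of it and the grasp point (between the pads) lies 2 mm behind it (r.finger_overhang is the distance from the TCP to the fingertips, in m); z points along the fingers, y is the direction in which the jaws open and shut (so a half turn about z gives the same grasp; the last joint's range is limited). The gripper opens to 85 mm and grips with 20 to 120 N. Pads are 22 mm wide; open, the fingers measure 114 mm over their backs; the gripper's body (76 mm by 85 mm) begins 54 mm behind the grasp point. The pads swing forward as they close: fully open they stand 13 mm farther back than shut.
Start: joints at [90.997, 28.699, -24.465, 88.831, 12.651, 65.22, -12.049], TCP at [0.158, -0.63, 0.248] pointing down, gripper open.
Joint ranges: [-164.97, 164.97], [-17.58, 116.51], [-87.97, 89.64], [11.32, 138.91], [-80.73, 260.73], [10.89, 115.49], [-147.41, 147.41]. Speed limits (degrees/s): [147.25, 147.25, 180, 180, 180, 180, 180].

### API

Orientations are given as [roll, pitch, yaw] about the fixed x, y, z axes, in that order (R = Rz(yaw) Ry(pitch) Rx(roll)).
In Python, from rig import r gives the robot as it stands. The module is installed in compiled form; this text tells all that it offers.
- The arm moves only by the tool carry_out, never from a script. Its argument "steps" is a list of rows, each a list of 3 entries, a list of its own where there are three numbers: the shift along the tool's x, y, z in m, then the turn, a rotation vector about the tool's x, y, z in degrees, then the finger opening in m, from 0 to 0.0854. In form: [[[dx, dy, dz], [rx, ry, rz], grip], ...]. A call has 1 to 20 rows; each row shifts and turns the commanded pose from where the row before left it, along the tool's axes as they then stand; what a row does not reach is not made up. A row lasts 1/12 s, in which the tool goes at most 41.7 mm and 7.16 degrees, less where a joint would pass 70% of its speed; a pose out of reach is approached as far as the arm can. A call with a gripper value outside its range is refused whole. The fingers move at their own pace and stop on an object; "squeeze" is the grip in N (left out, the last holds). Time passes only in rows, so rows that do not move let the fingers close. It gives the time, the measured TCP pose, the force and the opening at its end, in the units of the state.
- r.state(): the state, without advancing time (a new reading comes with each control period).
- r.grab_frame(name): name is "scene" or "side" or "wrist"; returns (picture, depth): 384x512x3 uint8, red, green, blue; 384x512 float32, m along the optical axis (not along the pixel's ray), 0 where there is no reading.
- r.camera_params(name): a dict with "mtx" (3x3 intrinsics, pixels), "k1" (the pictures are not rectified: a ray, as slopes to the right and down, at radius r is drawn at 1 + k1 r^2 times it, then the intrinsics apply), "world_from_camera" (4x4, takes a point from camera to world coordinates). Camera axes: x right, y up, looking along -z (the intrinsics and any distortion apply to the point x, -y, -z); pixel columns grow to the right and rows downward; lengths in m; the calibration is good to about 2 mm. A picture is of the moment at which its call begins: read the wrist's pose just before it. camera_params takes no time and is no camera call; for the wrist camera it gives the pose at the moment of the call.
- r.finish_job(): hands the job in, once; it reports no verdict.
The state is a dict: "t": time; "joint_pos": joint angles; "joint_vel": joint speeds; "joint_torque": joint torques, N m; "eef_pos": TCP position; "tool_rot": TCP orientation; "force": force on the tool from outside, world axes, zero at the start; "ft_torque": the same for the moment, N m; "gripper_width": finger opening in m.
Only numpy, scipy, OpenCV 4.12 (cv2) and the standard library are available. Lean on these libraries where they do the work, as an engineer would, in place of code of your own. Each camera call takes 0.05 s, during which the arm holds its last target. There are 200 camera calls.

### The job

Set up a comparison reading on the grey bench comparator: seat the plug gauge, its setting master, squarely in the open cradle on the left, down on both saddles with its middle between them, and let it go. Then pass either end of the turned shaft level through the yellow-edged guard window on the right, without forcing it, until it has pushed the red spring plunger inside about half-way in. The reading runs only while the plunger is held, so finish still gripping the shaft and holding it steady there, and leave the other gauges and blocks alone.

Things in the scene. Friction and masses are not known exactly. Their poses are not given: they have to be found in the camera images.
- comparator: Fixed bench instrument on a grey base plate 165 x 210 mm, top 15 mm above the desk. Origin on the desk under the guard plate's front face, mid width; x points to the back, y left, z up. Base from x -25 to +140 mm. At y -55 mm the port: guard plate 76 wide, 6 thick, clear chamber 105 deep behind it, all 85 mm high. At y +62 the cradle, a readout 88 mm high behind it at x 100 to 130.
- port (a point): Centre of the guard's square window, in the plane of the plate's front face, 55 mm above the desk; axes as the comparator, x is the way in. Window 29 x 29 mm: 2 mm room on each side of the shaft. A yellow 45 degree lead-in bezel stands 6 mm proud of the plate, 41 mm wide at its mouth. Inside, 44 mm between two black optical heads.
- cradle (a point): Centre of the cradle floor, 42 mm above the desk; axes as the comparator. The seated plug gauge lies along x, underside at this height. Two aluminium U saddles, 10 mm long, at x -30 and +30 mm: 22 mm wide inside, flared to 34 mm at the top, 15 mm above the floor. Fingers fit between them to 15 mm below the floor. Black fork at x +47 mm: gap 36 mm, top 63 mm above the desk.
- plunger (a joint): Travel of the red spring plunger in m: 0 out (at rest), 0.020 fully in. Resting it stands 35 mm behind the guard plate's front face on the port axis, so with the shaft's end 45 mm behind that face it reads 0.010. Its spring pushes back with 1.5 N at 0, 3 N at 0.010, 4.5 N at 0.020.
- plunger_face (a point): Centre of the plunger's flat red front face (16 mm disc) on the port axis; same axes as the comparator.
- turned_shaft: Turned steel shaft with stepped ends, lying on the desk: 25 mm thick, 120 mm long, 0.22 kg nominal. Handle it as a 25 x 25 mm bar over its whole length; it does not roll. Both ends serve alike. Gripped 15 to 35 mm behind its middle, the fingers stay clear of the guard. Origin: centre of its underside (axis 12.5 mm above); its y axis runs along the shaft.
- plug_gauge: Steel plug gauge (setting master) with a red ring near one end, lying on the desk: 18 mm thick, 105 mm long, 0.13 kg nominal. Treat it as an 18 x 18 mm bar; it does not roll. Either end may point either way in the cradle. Origin: centre of its underside; its y axis runs along it.
- ring_gauge: Steel ring gauge, 50 mm across, 18 mm high, loose on the desk left of the comparator: leave it alone. Origin: centre of its underside.
- v_block_a: Steel V-block 35 x 60 x 40 mm, loose on the desk at the back left: leave it alone. Origin: centre of its underside.
- step_block: Black stepped clamping block 24 x 50 x 37 mm, loose on the desk right of the comparator: leave it alone. Origin: centre of its underside.

How it is judged (in metres and radians):
At the end, for the whole second after the job is handed in: Plug gauge released, at rest on the cradle floor: within 10 mm along, 4 mm across, 3 mm in height, 0.1 rad. Shaft still in the fingers, within 0.12 rad of square to the guard, middle 8 to 22 mm before its face, plunger at 0.005 to 0.015 m, force on the comparator under 12 N (x of plug_gauge in the frame of cradle between -0.01 and 0.01 m and y of plug_gauge in the frame of cradle between -0.004 and 0.004 m and z of plug_gauge in the frame of cradle between -0.003 and 0.003 m and angle between the y axis of plug_gauge and the x axis of comparator, either way round below 0.1 rad and linear speed of each of plug_gauge, turned_shaft below 0.01 m/s and contact force between the arm and plug_gauge below 0.2 N and value of joint plunger between 0.005 and 0.015 m and x of turned_shaft in the frame of port between -0.022 and -0.008 m and angle between the y axis of turned_shaft and the x axis of comparator, either way round below 0.12 rad and contact force between the fingers and turned_shaft above 2 N and contact force between turned_shaft and comparator below 12 N); the arm keeps its last pose, push and grip.
It fails at once if the shaft is forced against the comparator with more than 40 N (contact force between turned_shaft and comparator above 40 N).
It fails at once if the ring gauge, V-block or step block is moved more than 20 mm (distance of any of ring_gauge, v_block_a, step_block from where it was at the start of the episode above 0.02 m).
It also fails if it takes over 56 s, if anything falls off the work surface, if the arm or the gripper's body presses on something with over 40 N, if the wrist force passes 120 N, or if a joint passes its speed limit or range.

## Working session

There is one attempt and no reset: what is moved stays moved. The work goes in short steps, Python scripts to look and compute and a tool call to move; the robot and the scene stay as the last step left them, time stands still between calls to the robot, and variables do not carry over. Pictures are saved under pics/ and viewed, about 8 in all and at most 12, crops included, and the job is handed in when it is done.

Besides the shell and the picture viewer there is one more tool, called after "Request:" as a command line: name --argument value ..., lists and objects as JSON in quotes. carry_out: Moves the arm, as the interface text tells. Its arguments: {"type":"object","properties":{"steps":{"type":"array","items":{"type":"array"}},"squeeze":{"type":"number"}},"required":["steps"]}

```bash
mkdir -p pics; cat > h.py <<'E'
import numpy as np, cv2
from rig import r
def grab(n,save=None):
    P=r.camera_params(n); im,d=r.grab_frame(n)
    if save: cv2.imwrite('pics/'+save,im[:,:,::-1]); np.savez('pics/'+save+'.npz',im=im,d=d,M=P['mtx'],k1=P['k1'],T=P['world_from_camera'])
    return im,d,P
def rays(uv,P):
    M=np.array(P['mtx'],float); uv=np.atleast_2d(np.array(uv,float)).reshape(-1,1,2)
    s=cv2.undistortPoints(uv,M,np.array([float(P['k1']),0,0,0,0]))[:,0]
    return np.c_[s[:,0],-s[:,1],-np.ones(len(s))]
def onplane(uv,P,z):
    T=np.array(P['world_from_camera']); d=rays(uv,P)@T[:3,:3].T; o=T[:3,3]
    return o+d*((z-o[2])/d[:,2])[:,None]
def cloud(d,P):
    T=np.array(P['world_from_camera']); h,w=d.shape
    u,v=np.meshgrid(np.arange(w),np.arange(h)); 
    p=rays(np.c_[u.ravel(),v.ravel()],P)*d.ravel()[:,None]
    return (p@T[:3,:3].T+T[:3,3]).reshape(h,w,3)
def load(f):
    z=np.load('pics/'+f+'.npz'); return z['im'],z['d'],dict(mtx=z['M'],k1=z['k1'],world_from_camera=z['T'])
E
python3 - <<'E'
from h import *
print(r.state()); 
for n in('scene','side'):
    im,d,P=grab(n,n+'0.png'); print(n,P)
a=cv2.imread('pics/scene0.png');b=cv2.imread('pics/side0.png')
E
```

```text
{'t': 0.0, 'joint_pos': array([ 90.99712582,  28.75423389, -24.45422213,  88.89114286,
        12.64887082,  65.220202  , -12.04997705]), 'joint_vel': array([-0.05294429, -0.02904279, -0.04577874,  0.00556176,  0.09557218,
       -0.04582119,  0.03331188]), 'joint_torque': array([ 6.41117367e-04, -5.69523561e+01, -5.81552312e+00, -2.80944693e+01,
        1.07595837e-02,  1.20735125e-02, -2.67025212e-05]), 'eef_pos': array([ 0.15797805, -0.62982681,  0.2472584 ]), 'tool_rot': array([-1.79887684e+02, -6.08678042e-03,  1.40854304e+01]), 'force': array([ 0.54077991, -0.7645663 ,  0.0294898 ]), 'ft_torque': array([-0.00937358, -0.00892159,  0.01642545]), 'gripper_width': 0.08508828078383376}
scene {'mtx': array([[360.55499037,   0.        , 254.75944487],
       [  0.        , 360.55499037, 190.35807508],
       [  0.        ,   0.        ,   1.        ]]), 'k1': -0.011852349959266392, 'world_from_camera': array([[-0.4514918 ,  0.54278104, -0.70819764, -0.03898909],
       [-0.89222757, -0.28284004,  0.35203903,  0.36820598],
       [-0.00922654,  0.7908162 ,  0.61198416,  0.57836533],
       [ 0.        ,  0.        ,  0.        ,  1.        ]])}
side {'mtx': array([[352.56314573,   0.        , 250.64528761],
       [  0.        , 352.56314573, 191.6151205 ],
       [  0.        ,   0.        ,   1.        ]]), 'k1': -0.05980236717167463, 'world_from_camera': array([[ 0.95035705,  0.16094203, -0.26630649,  0.34661336],
       [-0.31094431,  0.52318201, -0.79346974, -0.65011868],
       [ 0.01162414,  0.83688604,  0.54725372,  0.53349535],
       [ 0.        ,  0.        ,  0.        ,  1.        ]])}
```

View pics/scene0.png

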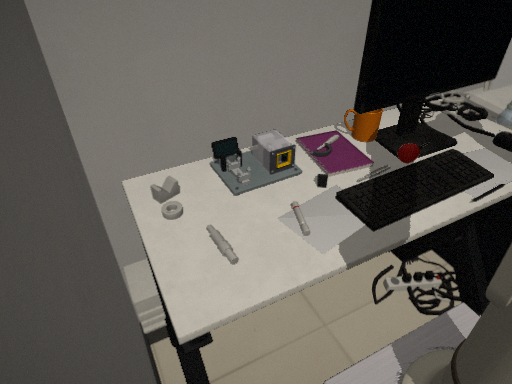

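View pics/side0.png

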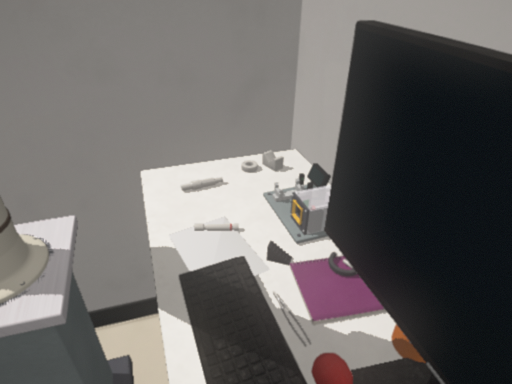

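The scene view shows the red-ringed plug gauge at about (300,217), the shaft at (222,244) and the comparator at (255,165). In the side view they are at (216,227), (202,183) and (300,210). The gauge lies on the paper and the shaft is at the left front.

```bash
python3 - <<'E'
from h import *
rois={'scene':{'shaft':(200,218,245,268),'plug':(284,196,316,240),'comp':(205,125,305,195),'ring':(158,198,188,222),'step':(312,170,332,192)},
'side':{'shaft':(175,170,228,195),'plug':(188,216,246,240),'comp':(258,160,350,242),'step':(264,240,296,268)}}
for n in rois:
    im,d,P=load(n+'0.png'); C=cloud(d,P); hsv=cv2.cvtColor(im,cv2.COLOR_RGB2HSV)
    for k,(a,b,c,e) in rois[n].items():
        c_=C[b:e,a:c].reshape(-1,3); dd=d[b:e,a:c].ravel(); H=hsv[b:e,a:c].reshape(-1,3)
        z=c_[:,2]; desk=np.median(z[(z<.008)&(dd>0)])
        if k=='comp':
            m=(z>.009)&(z<.022)&(dd>0)
            p=c_[m]; rc=cv2.minAreaRect(p[:,:2].astype('f4')); print(n,k,'desk',desk,'base z',np.median(p[:,2]),m.sum(),rc,cv2.boxPoints(rc).round(4).tolist())
            y=(H[:,0]>18)&(H[:,0]<35)&(H[:,1]>120)&(H[:,2]>80)&(dd>0); q=c_[y]; print('  yellow',y.sum(),np.median(q,0),q.min(0),q.max(0))
            t=(z>.078)&(z<.09)&(dd>0); print('  top',t.sum(),cv2.minAreaRect(c_[t][:,:2].astype('f4')))
        else:
            m=(z>desk+.006)&(dd>0)&(z<.06); p=c_[m]
            rc=cv2.minAreaRect(p[:,:2].astype('f4')); ctr,ev,_=cv2.PCACompute2(p[:,:2].astype('f8'),None)
            print(n,k,'desk',round(float(desk),4),m.sum(),'ztop',np.percentile(z[m],95),'rect',rc,'pca',ctr,np.degrees(np.arctan2(ev[0,1],ev[0,0])))
for n,(a,b,c,e) in {'scene':(195,120,345,275),'side':(165,145,355,275)}.items():
    im=cv2.imread(f'pics/{n}0.png')[b:e,a:c]; cv2.imwrite(f'pics/{n}0c.png',cv2.resize(im,None,fx=4 if n=='side' else 3.8,fy=4 if n=='side' else 3.8,interpolation=cv2.INTER_CUBIC))
E
```

```text
scene shaft desk -0.0005 443 ztop 0.02416428678618428 rect ((0.48318880796432495, 0.1935802549123764), (0.12175078690052032, 0.025030288845300674), 9.249286651611328) pca [[0.47347915 0.19334029]] 5.648914367739621
scene plug desk 0.0002 253 ztop 0.01762274879359391 rect ((0.47845396399497986, -0.00513305701315403), (0.017250169068574905, 0.10667873173952103), 74.35611724853516) pca [[ 0.47233424 -0.00225589]] -15.779814631264907
scene comp desk -0.0007974645222970089 base z 0.014107779490361017 1708 ((0.7475638389587402, -0.08340433239936829), (0.2342425435781479, 0.3674061596393585), 0.6205214858055115) [[0.6284999847412109, 0.0989999994635582], [0.6323999762535095, -0.26840001344680786], [0.8666999936103821, -0.26579999923706055], [0.8626999855041504, 0.10159999877214432]]
  yellow 124 [ 0.65581579 -0.07014312  0.0470074 ] [ 0.65094354 -0.089416    0.01262171] [ 0.72037771 -0.04153976  0.07811823]
  top 789 ((0.7588357925415039, -0.009119495749473572), (0.2699021100997925, 0.12747259438037872), 46.92182159423828)
scene ring desk -0.0 298 ztop 0.018934089913209665 rect ((0.65738499
[... 898 characters left out ...]
1), (0.3882390260696411, 0.20548492670059204), 71.15432739257812) [[0.5684000253677368, -0.09070000052452087], [0.7628999948501587, -0.15710000693798065], [0.8883000016212463, 0.21040000021457672], [0.6938999891281128, 0.2766999900341034]]
  yellow 112 [ 0.65490053 -0.06084445  0.04402284] [ 0.65130507 -0.08857757  0.0214581 ] [ 0.67342449 -0.03478881  0.07652091]
  top 785 ((0.7212753295898438, -0.008464887738227844), (0.2259337455034256, 0.08462680876255035), 56.26530838012695)
side step desk -0.0015 355 ztop 0.03511044469952055 rect ((0.5906165242195129, -0.13511744141578674), (0.08887521922588348, 0.060654014348983765), 65.66544342041016) pca [[ 0.5787338 -0.14745  ]] -40.051906949619905
```

View pics/scene0c.png

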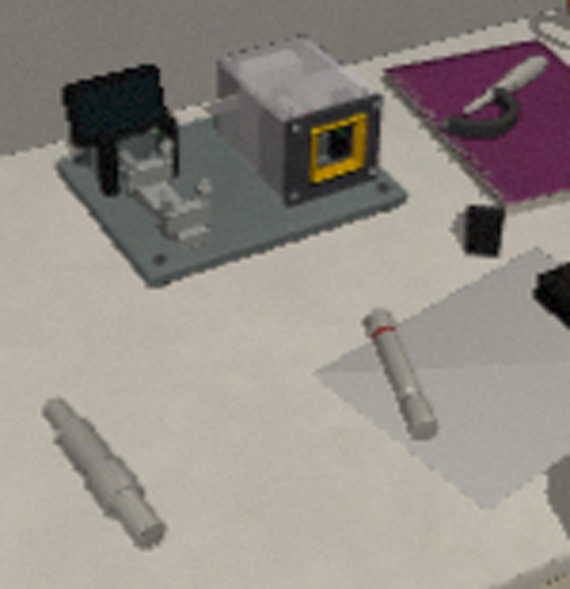

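The crop shows three base-plate top corners, at about (155,285), (407,195) and (60,165), plus the cradle saddles and fork and the yellow window. Plug and shaft measurements agree between the two views to within 5-7 mm. Next I'll get the comparator pose, then move.

```bash
cat >> h.py <<'E'
def to(x,y,z,yaw):
    "shift in present tool axes to target, then turn about tool z"
    s=r.state(); from_=s['eef_pos']
    from scipy.spatial.transform import Rotation as Ro
    R=Ro.from_euler('xyz',s['tool_rot'],degrees=True).as_matrix()
    print('now',from_.round(4),s['tool_rot'].round(2),'shift',(R.T@(np.array([x,y,z])-from_)).round(4),'rz',round(float((s['tool_rot'][2]-yaw+180)%360-180),2),'F',s['force'].round(1),'w',round(s['gripper_width'],4),'t',round(s['t'],2))
E
python3 - <<'E'
from h import *
im,d,P=load('scene0.png')
c=np.array([[155,285],[407,195],[60,165]])/3.8+[195,120]
q=onplane(c,P,.015); print(q.round(4), [np.linalg.norm(q[0]-q[i]) for i in(1,2)])
f=q[1]-q[0]; b=q[2]-q[0]; print('yaw from front',np.degrees(np.arctan2(f[1],f[0]))+90,'left',np.degrees(np.arctan2(b[1],b[0])))
W=r.camera_params('wrist'); print(W, r.finger_overhang)
to(.478,-.007,.247,-16)
E
```

```text
[[ 0.618   0.095   0.015 ]
 [ 0.629  -0.1091  0.015 ]
 [ 0.7817  0.0983  0.015 ]] [np.float64(0.2044684014547073), np.float64(0.16380649663460406)]
yaw from front 3.0999449578102514 left 1.1460850400634945
{'mtx': array([[269.78371984,   0.        , 260.71787806],
       [  0.        , 269.78371984, 189.84870463],
       [  0.        ,   0.        ,   1.        ]]), 'k1': 0.003835865150011408, 'world_from_camera': array([[ 0.24276684,  0.91844671,  0.31228176,  0.23864221],
       [-0.9700839 ,  0.2302487 ,  0.07695948, -0.60957991],
       [-0.00121929, -0.32162272,  0.94686712,  0.37417156],
       [ 0.        ,  0.        ,  0.        ,  1.        ]])} 0.017
now [ 0.158  -0.6299  0.2473] [-179.9    -0.     14.08] shift [ 0.462  -0.5263  0.0013] rz 30.08 F [-0.1 -0.1  0.1] w 0.0854 t 0.1
```

Request:
carry_out --steps '[[[0.0257, -0.0292, 0], [0, 0, 0], 0.085], [[0.0257, -0.0292, 0], [0, 0, 0], 0.085], [[0.0257, -0.0292, 0], [0, 0, 0], 0.085], [[0.0257, -0.0292, 0], [0, 0, 0], 0.085], [[0.0257, -0.0292, 0], [0, 0, 0], 0.085], [[0.0257, -0.0292, 0], [0, 0, 0], 0.085], [[0.0257, -0.0292, 0], [0, 0, 0], 0.085], [[0.0257, -0.0292, 0], [0, 0, 0], 0.085], [[0.0257, -0.0292, 0], [0, 0, 0], 0.085], [[0.0257, -0.0292, 0], [0, 0, 0], 0.085], [[0.0257, -0.0292, 0], [0, 0, 0], 0.085], [[0.0257, -0.0292, 0], [0, 0, 0], 0.085], [[0.0257, -0.0292, 0], [0, 0, 0], 0.085], [[0.0257, -0.0292, 0], [0, 0, 0], 0.085], [[0.0257, -0.0292, 0], [0, 0, 0], 0.085], [[0.0257, -0.0292, 0], [0, 0, 0], 0.085], [[0.0257, -0.0292, 0], [0, 0, 0], 0.085], [[0.0257, -0.0292, 0], [0, 0, 0], 0.085]]'

```text
t: 1.6
eef_pos: [0.4792, -0.0065, 0.2482]
tool_rot: [180.0, 0.0, 14.1]
force: [0.5, -0.5, -0.1]
gripper_width: 0.0854
```

Request:
carry_out --steps '[[[0, 0, 0], [0, 0, 6], 0.05], [[0, 0, 0], [0, 0, 6], 0.05], [[0, 0, 0], [0, 0, 6], 0.05], [[0, 0, 0], [0, 0, 6], 0.05], [[0, 0, 0], [0, 0, 6], 0.05], [[0, 0, 0], [0, 0, 0], 0.05], [[0, 0, 0], [0, 0, 0], 0.05]]'

```text
t: 2.18
eef_pos: [0.4787, -0.008, 0.2481]
tool_rot: [180.0, 0.0, -15.7]
force: [0.1, 0.3, -0.4]
gripper_width: 0.0501
```

```bash
python3 - <<'E'
from h import *
to(.478,-.007,.247,-16); im,d,P=grab('wrist','w1.png'); to(.478,-.007,.247,-16)
E
```

```text
now [ 0.4787 -0.008   0.2481] [ 1.7999e+02  2.0000e-02 -1.5720e+01] shift [-0.001  -0.0008  0.0011] rz 0.28 F [ 0.1  0.3 -0.4] w 0.0501 t 2.18
now [ 0.4788 -0.008   0.2482] [ 1.7999e+02  2.0000e-02 -1.5720e+01] shift [-0.001  -0.0008  0.0012] rz 0.28 F [-0.1  0.9 -0.8] w 0.0501 t 2.23
```

View pics/w1.png

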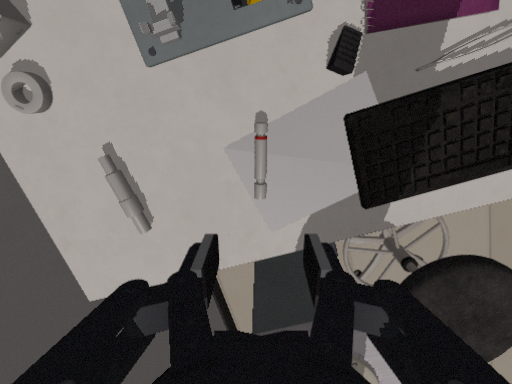

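The wrist view shows the plug (261,155) lying straight ahead between the fingers. It also shows the shaft at (125,193), the step block (345,50), the ring gauge (25,92) and the front edge of the base plate.

```bash
cat >> h.py <<'E'
def bar(n,f,roi,h,L,zmax=.06,z0=0):
    "segment by height above the desk, cast the outline of the mask at mid height, and also use the depth points"
    im,d,P=load(f); C=cloud(d,P); a,b,c,e=roi; m=np.zeros(d.shape,np.uint8)
    z=C[...,2]; desk=np.median(z[b:e,a:c][np.abs(z[b:e,a:c]-z0)<.006]) if z0==0 else 0
    m[b:e,a:c]=((z>desk+z0+.3*h)&(z<zmax)&(d>0))[b:e,a:c]
    cs=max(cv2.findContours(m,0,2)[0],key=cv2.contourArea); k=np.zeros_like(m); cv2.drawContours(k,[cs],-1,1,-1)
    p=C[(k>0)&(m>0)]; rc=cv2.minAreaRect(p[:,:2].astype('f4')); q=onplane(cs[:,0],P,z0+h*.7); r2=cv2.minAreaRect(q[:,:2].astype('f4'))
    for r_ in(rc,r2):
        (x,y),(w,l),an=r_; an=an if w>l else an-90
        print(n,f,'desk %.4f ztop %.4f'%(desk,np.percentile(p[:,2],95)),'ctr',(round(x,4),round(y,4)),'size',round(max(w,l),4),round(min(w,l),4),'yaw',round((an+90)%180-90,2))
E
python3 - <<'E'
from h import *
bar('plug','w1.png',(240,100,285,210),.018,.105)
bar('shaft','w1.png',(90,145,165,245),.025,.12)
im,d,P=load('w1.png')
q=onplane([[150,66],[312,11]],P,.015); print(q.round(4)); f=q[1]-q[0]; print('comp yaw',np.degrees(np.arctan2(f[1],f[0]))+90,np.linalg.norm(f))
to(.478,-.007,.247,-16)
E
```

```text
plug w1.png desk 0.0021 ztop 0.0194 ctr (0.4799, -0.0074) size 0.1047 0.0173 yaw -16.27
plug w1.png desk 0.0021 ztop 0.0194 ctr (0.4795, -0.0073) size 0.1061 0.0172 yaw -16.22
shaft w1.png desk 0.0009 ztop 0.0256 ctr (0.4862, 0.189) size 0.1195 0.0242 yaw 3.03
shaft w1.png desk 0.0009 ztop 0.0256 ctr (0.4857, 0.188) size 0.1206 0.0288 yaw 4.15
[[ 0.6309  0.0894  0.015 ]
 [ 0.6338 -0.1127  0.015 ]]
comp yaw 0.8217930890327239 0.20205052580970567
now [ 0.4788 -0.008   0.2482] [ 1.7999e+02  2.0000e-02 -1.5720e+01] shift [-0.001  -0.0008  0.0012] rz 0.28 F [-0.1  0.9 -0.8] w 0.0501 t 2.23
```

Request:
carry_out --steps '[[[0, 0, 0.03], [0, 0, 0.5], 0.05], [[0, 0, 0.03], [0, 0, 0], 0.05], [[0, 0, 0.03], [0, 0, 0], 0.05], [[0, 0, 0.03], [0, 0, 0], 0.05], [[0, 0, 0.03], [0, 0, 0], 0.05], [[0, 0, 0.03], [0, 0, 0], 0.05], [[0, 0, 0.02], [0, 0, 0], 0.05], [[0, 0, 0.015], [0, 0, 0], 0.05], [[0, 0, 0.008], [0, 0, 0], 0.05], [[0, 0, 0.004], [0, 0, 0], 0.05], [[0, 0, 0], [0, 0, 0], 0.05], [[0, 0, 0], [0, 0, 0], 0.01], [[0, 0, 0], [0, 0, 0], 0.01], [[0, 0, 0], [0, 0, 0], 0.01], [[0, 0, 0], [0, 0, 0], 0.01], [[0, 0, 0], [0, 0, 0], 0.01]]' --squeeze 40

```text
t: 3.57
eef_pos: [0.48, -0.0082, 0.0225]
tool_rot: [-180.0, -0.1, -16.4]
force: [-0.5, 0.8, 6.7]
gripper_width: 0.0168
```

Request:
carry_out --steps '[[[0, 0, -0.01], [0, 0, 0], 0.01], [[0, 0, -0.03], [0, 0, 0], 0.01], [[0, 0, -0.035], [0, 0, 0], 0.01], [[0, 0, -0.035], [0, 0, 0], 0.01], [[0, 0, -0.035], [0, 0, 0], 0.01], [[0, 0, -0.035], [0, 0, 0], 0.01], [[0, 0, -0.035], [0, 0, 0], 0.01], [[0.024, -0.017, 0], [0, 0, 0], 0.01], [[0.024, -0.017, 0], [0, 0, 0], 0.01], [[0.024, -0.017, 0], [0, 0, 0], 0.01], [[0.024, -0.017, 0], [0, 0, 0], 0.01], [[0, 0, 0], [0, 0, -6], 0.01], [[0, 0, 0], [0, 0, -6], 0.01], [[0, 0, 0], [0, 0, -6], 0.01], [[0, 0, 0], [0, 0, 0], 0.01], [[0, 0, 0], [0, 0, 0], 0.01]]'

```text
t: 4.9
eef_pos: [0.5898, 0.0299, 0.2366]
tool_rot: [-180.0, 0.0, 1.4]
force: [0.2, -0.9, -1.3]
gripper_width: 0.0169
```

```bash
python3 - <<'E'
from h import *
to(.6,.03,.247,1.5); im,d,P=grab('wrist','w2.png'); to(.6,.03,.247,1.5)
E
```

```text
now [0.5898 0.0299 0.2366] [-1.7999e+02  2.0000e-02  1.4200e+00] shift [ 0.0101  0.0002 -0.0104] rz -0.08 F [ 0.2 -0.9 -1.3] w 0.0169 t 4.9
now [0.5899 0.0298 0.2366] [-1.80e+02  1.00e-02  1.39e+00] shift [ 0.0101  0.     -0.0104] rz -0.11 F [ 0.3 -0.6 -0.8] w 0.0169 t 4.95
```

View pics/w2.png

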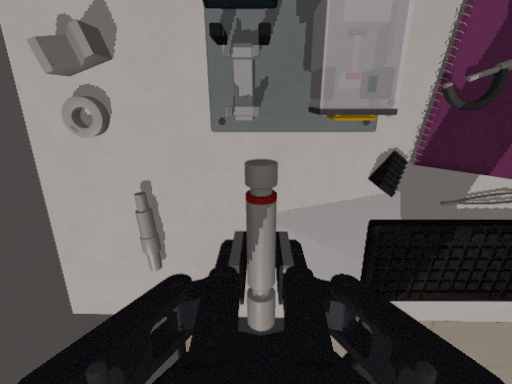

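The wrist view shows the plug held between the pads, and the base-plate front corners at (210,131) and (378,131). The saddles are at (240,113) and (242,48), the fork at (217,33) and (265,33), and the guard top edge at row 110, columns 310-396.

```bash
cat > comp.py <<'E'
from h import *
import sys
f=sys.argv[1]; yaw=float(sys.argv[2]); im,d,P=load(f); C=cloud(d,P); z=C[...,2]; ok=(d>0)
a,b,c,e=map(int,sys.argv[3:7]); box=np.zeros_like(ok); box[b:e,a:c]=1; ok&=box
cs,s=np.cos(np.radians(yaw)),np.sin(np.radians(yaw)); O=np.array([.6535,-.006]); 
L=C.copy(); L[...,0]=(C[...,0]-O[0])*cs+(C[...,1]-O[1])*s; L[...,1]=-(C[...,0]-O[0])*s+(C[...,1]-O[1])*cs
print('desk z',np.median(z[box&(np.abs(z)<.006)]))
def pr(n,m): 
    p=L[m]; 
    if len(p): print(n,len(p),'z %.4f'%np.median(p[:,2]),'x',np.percentile(p[:,0],[1,50,99]).round(4),'y',np.percentile(p[:,1],[1,50,99]).round(4))
base=ok&(z>.009)&(z<.022)&(np.abs(L[...,1])<.13)&(L[...,0]<.14)
pr('base',base)
# front edge: for each column lowest base row ; left edge: for each row leftmost
pts=[]
for u in range(a,c):
    v=np.where(base[:,u])[0]
    if len(v)>3: pts.append((u,v.max()))
pts=np.array(pts); q=onplane(pts+[0,.5],P,.015)
pf=np.polyfit(q[:,1],q[:,0],1)
for _ in range(5):
    k=np.abs(np.polyval(pf,q[:,1])-q[:,0])<.003; pf=np.polyfit(q[k,1],q[k,0],1)
print('front edge world x at y=-.006: %.4f yaw %.2f n %d/%d'%(np.polyval(pf,-.006),np.degrees(np.arctan(-pf[0])),k.sum(),len(k)),'yrange',q[k,1].min().round(4),q[k,1].max().round(4))
pr('guard/chamber top',ok&(z>.078)&(z<.092)&(L[...,1]<0)&(L[...,0]>-.01))
pr('readout',ok&(z>.075)&(z<.095)&(L[...,1]>0))
pr('cradle tops z>.05',ok&(z>.050)&(z<.06)&(L[...,1]>.02)&(L[...,0]<.08)&(L[...,0]>-.02))
S=ok&(z>.046)&(z<.068)&(L[...,1]>.02)&(L[...,0]<.12)&(L[...,0]>-.03)
n,l,st,ce=cv2.connectedComponentsWithStats(S.astype(np.uint8))
for i in range(1,n):
    if st[i,4]>12: pr('  blob px (%d,%d)'%tuple(ce[i]),l==i)
hsv=cv2.cvtColor(im,cv2.COLOR_RGB2HSV); pr('yellow',ok&(hsv[...,0]>18)&(hsv[...,0]<35)&(hsv[...,1]>140)&(hsv[...,2]>80))
E
python3 comp.py w2.png 1.4 200 0 425 140
python3 - <<'E'
from h import *
im,d,P=load('w2.png'); C=cloud(d,P)
for row in (175,205,225,240,255,270,285,300,318): # held plug outline
    v=C[row,235:290]; k=(v[:,2]>.19)&(v[:,2]<.25); u=np.where(k)[0]
    print(row, v[k].mean(0).round(4) if k.any() else None, (v[k][:,1].min().round(4),v[k][:,1].max().round(4),v[k][:,2].max().round(4)) if k.any() else '')
im=cv2.imread('pics/w2.png')[0:140,200:400]; cv2.imwrite('pics/w2c.png',cv2.resize(im,None,fx=4,fy=4,interpolation=cv2.INTER_CUBIC))
E
```

```text
desk z 0.0011492878491330405
base 11687 z 0.0161 x [-0.0192  0.0497  0.12  ] y [-0.0952  0.0224  0.1002]
front edge world x at y=-.006: 0.6338 yaw 1.38 n 165/173 yrange -0.1134 0.0943
guard/chamber top 9678 z 0.0862 x [0.0054 0.058  0.1009] y [-0.0957 -0.0576 -0.0203]
cradle tops z>.05 370 z 0.0559 x [0.0027 0.0641 0.0785] y [0.031  0.07   0.0856]
  blob px (239,3) 581 z 0.0533 x [0.1065 0.1082 0.1103] y [0.0232 0.0585 0.0939]
  blob px (215,30) 231 z 0.0637 x [0.0779 0.0824 0.0893] y [0.0761 0.0815 0.0883]
  blob px (263,30) 202 z 0.0639 x [0.078  0.0823 0.0893] y [0.0295 0.0349 0.0404]
  blob px (226,50) 103 z 0.0556 x [0.0621 0.0667 0.0719] y [0.0697 0.0733 0.0774]
  blob px (254,50) 83 z 0.0561 x [0.062  0.0667 0.0715] y [0.0405 0.0436 0.047 ]
  blob px (228,110) 78 z 0.0556 x [0.0027 0.0075 0.0123] y [0.0697 0.0733 0.0768]
  blob px (255,110) 70 z 0.0558 x [0.0027 0.0076 0.0123] y [0.0407 0.044  0.0474]
yellow 225 z 0.0773 x [-0.0054  0.002   0.004 ] y [-0.0923 -0.057  -0.0359]
175 [0.6361 0.0314 0.2314] (np.float64(0.0234), np.float64(0.0395), np.float64(0.2346))
205 [0.6196 0.031  0.2312] (np.float64(0.0231), np.float64(0.0389), np.float64(0.2335))
225 [0.6078 0.0308 0.2308] (np.float64(0.0226), np.float64(0.0388), np.float64(0.233))
240 [0.5997 0.0298 0.2327] (np.float64(0.0144), np.float64(0.0442), np.float64(0.2366))
255 [0.5924 0.0301 0.2361] (np.float64(0.0172), np.float64(0.043), np.float64(0.2499))
270 [0.5802 0.0301 0.2323] (np.float64(0.0218), np.float64(0.0388), np.float64(0.2469))
285 [0.5702 0.0299 0.2327] (np.float64(0.0217), np.float64(0.0386), np.float64(0.2483))
300 [0.5581 0.0298 0.2311] (np.float64(0.0212), np.float64(0.0379), np.float64(0.2327))
318 [0.5446 0.0293 0.2311] (np.float64(0.0205), np.float64(0.0377), np.float64(0.2336))
```

View pics/w2c.png

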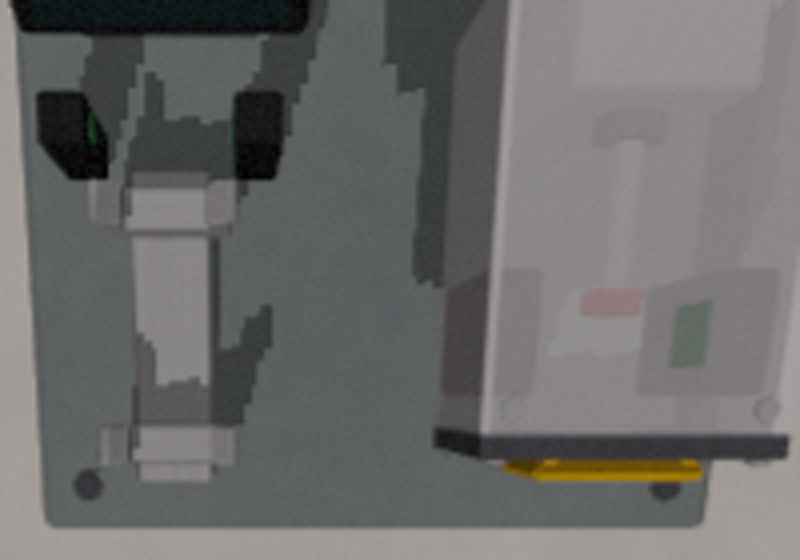

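Measured comparator: yaw is 1.4° and the guard face centre line is consistent. The saddle midpoints put the cradle centre at about (0.689, 0.0535) in world coordinates. I'll move above the cradle and recheck from close.

Request:
carry_out --steps '[[[0.025, -0.0053, 0], [0, 0, 0], 0.01], [[0.025, -0.0053, 0], [0, 0, 0], 0.01], [[0.025, -0.0053, 0], [0, 0, 0], 0.01], [[0.025, -0.0053, 0], [0, 0, 0], 0.01], [[0, 0, 0.03], [0, 0, 0], 0.01], [[0, 0, 0.03], [0, 0, 0], 0.01], [[0, 0, 0.03], [0, 0, 0], 0.01], [[0, 0, 0.03], [0, 0, 0], 0.01], [[0, 0, 0.02], [0, 0, 0], 0.01], [[0, 0, 0.005], [0, 0, 0], 0.01], [[0, 0, 0], [0, 0, 0], 0.01], [[0, 0, 0], [0, 0, 0], 0.01]]'

```text
t: 5.95
eef_pos: [0.6903, 0.0542, 0.0925]
tool_rot: [-180.0, -0.1, 1.5]
force: [-0.1, -0.4, -1.5]
gripper_width: 0.0171
```

```bash
python3 - <<'E'
from h import *
to(.689,.0535,.0635,1.4); im,d,P=grab('wrist','w3.png'); grab('scene','s3.png'); grab('side','d3.png')
a=cv2.imread('pics/w3.png'); b=cv2.imread('pics/s3.png')[120:210,190:310]; b=cv2.resize(b,(512,384),interpolation=cv2.INTER_CUBIC)
c=cv2.imread('pics/d3.png')[150:250,250:370]; c=cv2.resize(c,(512,427),interpolation=cv2.INTER_CUBIC)
cv2.imwrite('pics/m3.png',cv2.resize(np.hstack([a,b]),(800,300)))
E
```

```text
now [0.6903 0.0542 0.0925] [-1.7998e+02 -7.0000e-02  1.5200e+00] shift [-0.0014  0.0007  0.029 ] rz 0.12 F [-0.1 -0.4 -1.5] w 0.0171 t 5.95
```

View pics/m3.png

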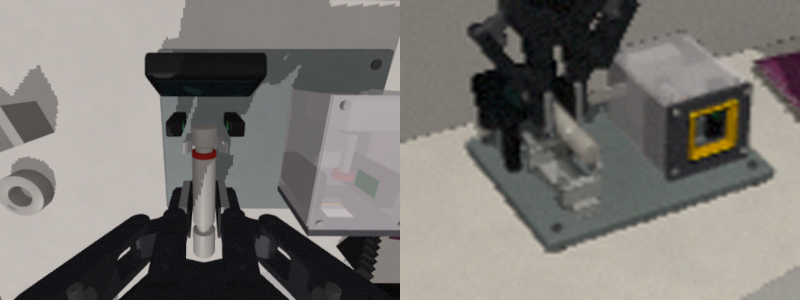

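The plug hangs over the saddles in line with the fork. In the left half the plug is at column 204, between fork blocks at 176 and 234. Now a numeric check.

```bash
python3 comp.py w3.png 1.4 195 60 512 270 ; python3 - <<'E'
from h import *
im,d,P=load('w3.png'); C=cloud(d,P); O=np.array([.6535,-.006]); t=np.radians(1.4)
for row in (170,190,205,225,240,260,280,300,320):
    v=C[row,230:300]; k=(v[:,2]>.077)&(v[:,2]<.10)
    if k.sum()>3:
        x,y,z=v[k].T; X=(x-O[0])*np.cos(t)+(y-O[1])*np.sin(t); Y=-(x-O[0])*np.sin(t)+(y-O[1])*np.cos(t)
        print(row,X.mean().round(4),'Y',Y.min().round(4),Y.max().round(4),'mid',((Y.min()+Y.max())/2).round(4),'z',z.max().round(4))
print(C[155:180:2,260,:].round(3).tolist(), C[318:350:2,260,:].round(3).tolist())
E
```

```text
desk z 0.0010828434469525305
base 23035 z 0.0161 x [-0.015   0.0869  0.1393] y [-1.031e-01  1.000e-04  1.000e-01]
front edge world x at y=-.006: 0.7131 yaw 31.30 n 39/297 yrange -0.1109 0.0954
guard/chamber top 15771 z 0.0861 x [0.0285 0.0704 0.1102] y [-0.0791 -0.0438 -0.0199]
readout 9933 z 0.0853 x [0.0301 0.1197 0.1347] y [0.024  0.0589 0.0896]
cradle tops z>.05 419 z 0.0556 x [0.0622 0.0677 0.0724] y [0.0403 0.0477 0.0773]
  blob px (262,118) 1199 z 0.0594 x [0.107  0.1107 0.1138] y [0.0235 0.059  0.0939]
  blob px (223,161) 542 z 0.0637 x [0.0785 0.0857 0.0902] y [0.0762 0.0819 0.0883]
  blob px (301,162) 537 z 0.0636 x [0.0785 0.0858 0.0902] y [0.029  0.0356 0.0414]
  blob px (238,186) 219 z 0.0555 x [0.0624 0.068  0.0723] y [0.0699 0.0736 0.0774]
  blob px (284,186) 227 z 0.0552 x [0.0622 0.0682 0.0724] y [0.0402 0.0441 0.0477]
170 0.0871 Y 0.0511 0.0678 mid 0.0594 z 0.0898
190 0.0755 Y 0.0534 0.0654 mid 0.0594 z 0.0868
205 0.068 Y 0.0519 0.0676 mid 0.0597 z 0.0899
225 0.0563 Y 0.0516 0.0679 mid 0.0597 z 0.0902
240 0.0478 Y 0.0397 0.077 mid 0.0583 z 0.0928
260 0.0346 Y 0.0513 0.0682 mid 0.0597 z 0.0995
280 0.0211 Y 0.0513 0.0681 mid 0.0597 z 0.0962
300 0.0065 Y 0.0513 0.0679 mid 0.0596 z 0.0891
320 -0.0085 Y 0.0511 0.0683 mid 0.0597 z 0.0893
[[0.732, 0.056, 0.015], [0.731, 0.056, 0.015], [0.742, 0.056, 0.074], [0.742, 0.056, 0.079], [0.742, 0.056, 0.084], [0.742, 0.056, 0.088], [0.741, 0.056, 0.089], [0.74, 0.056, 0.088], [0.739, 0.056, 0.089], [0.738, 0.056, 0.089], [0.737, 0.056, 0.089], [0.736, 0.056, 0.089], [0.735, 0.056, 0.088]] [[0.647, 0.054, 0.089], [0.645, 0.054, 0.089], [0.644, 0.054, 0.089], [0.642, 0.054, 0.089], [0.641, 0.054, 0.089], [0.638, 0.054, 0.088], [0.638, 0.054, 0.089], [0.544, 0.051, 0.001], [0.542, 0.051, 0.002], [0.701, 0.055, 0.152], [0.7, 0.055, 0.152], [0.701, 0.055, 0.154], [0.701, 0.055, 0.154], [0.702, 0.055, 0.156], [0.701, 0.055, 0.156], [0.701, 0.055, 0.157]]
```

Request:
carry_out --steps '[[[-0.0005, 0.0009, 0.01], [0, 0, 0], 0.01], [[0, 0, 0.008], [0, 0, 0], 0.01], [[0, 0, 0.005], [0, 0, 0], 0.01], [[0, 0, 0.003], [0, 0, 0], 0.01], [[0, 0, 0.0015], [0, 0, 0], 0.01], [[0, 0, 0], [0, 0, 0], 0.01], [[0, 0, 0], [0, 0, 0], 0.01]]'

```text
t: 6.68
eef_pos: [0.6884, 0.0526, 0.0646]
tool_rot: [179.9, 0.1, 1.6]
force: [-5.8, -1.6, 8.6]
gripper_width: 0.017
```

Request:
carry_out --steps '[[[0, 0, 0], [0, 0, 0], 0.045], [[0, 0, 0], [0, 0, 0], 0.045], [[0, 0, 0], [0, 0, 0], 0.045], [[0, 0, 0], [0, 0, 0], 0.045], [[0, 0, -0.01], [0, 0, 0], 0.045], [[0, 0, -0.03], [0, 0, 0], 0.045], [[0, 0, -0.03], [0, 0, 0], 0.045], [[0, 0, -0.03], [0, 0, 0], 0.045], [[0, 0, -0.03], [0, 0, 0], 0.045], [[0, 0, 0], [0, 0, 0], 0.045], [[0, 0, 0], [0, 0, 0], 0.045]]'

```text
t: 7.6
eef_pos: [0.6908, 0.0536, 0.1973]
tool_rot: [-180.0, -0.3, 1.6]
force: [-0.2, 0.0, -0.6]
gripper_width: 0.045
```

```bash
python3 - <<'E'
from h import *
to(.467,.188,.195,3.5); im,d,P=grab('wrist','w4.png'); C=cloud(d,P); O=np.array([.6535,-.006]); t=np.radians(1.4)
X=(C[...,0]-O[0])*np.cos(t)+(C[...,1]-O[1])*np.sin(t); Y=-(C[...,0]-O[0])*np.sin(t)+(C[...,1]-O[1])*np.cos(t); z=C[...,2]
for x0 in np.arange(-.02,.11,.01):
    m=(np.abs(X-x0)<.002)&(z>.052)&(z<.075)&(abs(Y-.0588)<.010)&(d>0)
    if m.sum()>3: print(x0.round(3),m.sum(),'Y',Y[m].min().round(4),Y[m].max().round(4),'ztop',np.percentile(z[m],90).round(4))
m=(z>.056)&(z<.068)&(abs(Y-.0588)<.006)&(X<.1); print('X',X[m].min(),X[m].max())
E
python3 comp.py w4.png 1.4 130 0 512 290
```

```text
now [0.6908 0.0536 0.1973] [-179.99   -0.31    1.58] shift [-0.2201 -0.1405  0.0011] rz -1.92 F [-0.2  0.  -0.6] w 0.045 t 7.6
-0.01 52 Y 0.0498 0.0663 ztop 0.061
0.0 53 Y 0.0499 0.0662 ztop 0.0611
0.01 30 Y 0.0533 0.0641 ztop 0.0582
0.02 58 Y 0.0501 0.0662 ztop 0.0608
0.03 60 Y 0.0503 0.0661 ztop 0.0608
0.04 55 Y 0.0504 0.0661 ztop 0.0609
0.05 61 Y 0.0505 0.066 ztop 0.0608
0.06 62 Y 0.0506 0.066 ztop 0.0611
0.07 72 Y 0.0507 0.0659 ztop 0.0608
0.08 73 Y 0.0498 0.0669 ztop 0.0608
0.09 23 Y 0.05 0.0668 ztop 0.0608
X -0.01703233327481032 0.08815319808029809
desk z 0.001068572104867771
base 12030 z 0.0161 x [-0.0675  0.0746  0.1393] y [-0.1168  0.0068  0.1002]Traceback (most recent call last):
  File "comp.py", line 21, in <module>
    k=np.abs(np.polyval(pf,q[:,1])-q[:,0])<.003; pf=np.polyfit(q[k,1],q[k,0],1)
                                                    ~~~~~~~~~~^^^^^^^^^^^^^^^^^
    raise TypeError("expected non-empty vector for x")
TypeError: expected non-empty vector for x
```

The plug is seated: its top is at 0.060 m (after the 1 mm camera bias) along the whole length, it is level, and it sits about 2 mm off the middle. On to the shaft.

Request:
carry_out --steps '[[[-0.0283, -0.0175, 0], [0, 0, 0], 0.06], [[-0.0283, -0.0175, 0], [0, 0, 0], 0.06], [[-0.0283, -0.0175, 0], [0, 0, 0], 0.06], [[-0.0283, -0.0175, 0], [0, 0, 0], 0.06], [[-0.0283, -0.0175, 0], [0, 0, 0], 0.06], [[-0.0283, -0.0175, 0], [0, 0, 0], 0.06], [[-0.0283, -0.0175, 0], [0, 0, 0], 0.06], [[-0.0283, -0.0175, 0], [0, 0, 0], 0.06], [[0, 0, 0], [0, 0, 0], 0.06], [[0, 0, 0], [0, 0, 0], 0.06]]'

```text
t: 8.48
eef_pos: [0.4568, 0.1873, 0.193]
tool_rot: [179.9, 0.1, 1.8]
force: [0.2, 0.1, 0.1]
gripper_width: 0.0597
```

```bash
python3 - <<'E'
from h import *
to(.461,.187,.0225,3.5); im,d,P=grab('wrist','w5.png'); C=cloud(d,P)
m=((C[...,2]>.008)&(C[...,2]<.04)&(np.abs(C[...,0]-.48)<.1)&(np.abs(C[...,1]-.188)<.06)&(d>0)).astype(np.uint8)
cs=max(cv2.findContours(m,0,2)[0],key=cv2.contourArea); print(cv2.boundingRect(cs))
a,b,w,h=cv2.boundingRect(cs); bar('shaft','w5.png',(a-5,b-5,a+w+5,b+h+5),.025,.12)
p=C[m>0]
for x0 in np.arange(.42,.56,.01):
    k=np.abs(p[:,0]-x0)<.002
    if k.sum()>5: print(x0.round(2),k.sum(),p[k,1].min().round(4),p[k,1].max().round(4),'mid',((p[k,1].min()+p[k,1].max())/2).round(4),p[k,2].max().round(4))
E
```

```text
now [0.4568 0.1873 0.193 ] [1.7993e+02 1.0000e-01 1.8100e+00] shift [0.0045 0.0002 0.1705] rz -1.69 F [0.2 0.1 0.1] w 0.0597 t 8.48
(247, 92, 24, 108)
shaft w5.png desk 0.0010 ztop 0.0258 ctr (0.486, 0.1906) size 0.1195 0.025 yaw 4.54
shaft w5.png desk 0.0010 ztop 0.0258 ctr (0.4853, 0.1907) size 0.1209 0.0246 yaw 4.94
0.43 50 0.1777 0.1946 mid 0.1861 0.0235
0.44 48 0.1782 0.1948 mid 0.1865 0.0247
0.45 48 0.1797 0.1962 mid 0.188 0.0239
0.46 77 0.1766 0.2012 mid 0.1889 0.0264
0.47 74 0.177 0.2011 mid 0.1891 0.0268
0.48 79 0.1787 0.2025 mid 0.1906 0.0278
0.49 68 0.1801 0.2015 mid 0.1908 0.026
0.5 77 0.1817 0.2028 mid 0.1923 0.0252
0.51 75 0.182 0.2029 mid 0.1925 0.0263
0.52 76 0.1835 0.2042 mid 0.1939 0.0271
0.53 53 0.1871 0.2011 mid 0.1941 0.0219
0.54 56 0.1885 0.2024 mid 0.1955 0.0221
```

Request:
carry_out --steps '[[[0.0042, -0.001, 0.02], [0, 0, -3], 0.06], [[0, 0, 0.03], [0, 0, 0], 0.06], [[0, 0, 0.03], [0, 0, 0], 0.06], [[0, 0, 0.03], [0, 0, 0], 0.06], [[0, 0, 0.03], [0, 0, 0], 0.06], [[0, 0, 0.02], [0, 0, 0], 0.06], [[0, 0, 0.008], [0, 0, 0], 0.06], [[0, 0, 0.003], [0, 0, 0], 0.06], [[0, 0, 0], [0, 0, 0], 0.06], [[0, 0, 0], [0, 0, 0], 0.015], [[0, 0, 0], [0, 0, 0], 0.015], [[0, 0, 0], [0, 0, 0], 0.015], [[0, 0, 0], [0, 0, 0], 0.015], [[0, 0, 0], [0, 0, 0], 0.015], [[0, 0, 0], [0, 0, 0], 0.015]]' --squeeze 80

```text
t: 9.78
eef_pos: [0.4643, 0.1883, 0.0244]
tool_rot: [-180.0, -0.2, 4.6]
force: [-0.7, -1.5, 5.9]
gripper_width: 0.0233
```

Request:
carry_out --steps '[[[0, 0, -0.01], [0, 0, 0], 0.015], [[0, 0, -0.03], [0, 0, 0], 0.015], [[0, 0, -0.03], [0, 0, 0], 0.015], [[0, 0, -0.03], [0, 0, 0], 0.015], [[0.0071, 0.029, 0], [0, 0, 0], 0.015], [[0.0071, 0.029, 0], [0, 0, 0], 0.015], [[0.0071, 0.029, 0], [0, 0, 0], 0.015], [[0.0071, 0.029, 0], [0, 0, 0], 0.015], [[0.0071, 0.029, 0], [0, 0, 0], 0.015], [[0.0071, 0.029, 0], [0, 0, 0], 0.015], [[0.0071, 0.029, 0], [0, 0, 0], 0.015], [[0.0071, 0.029, 0], [0, 0, 0], 0.015], [[0.0071, 0.029, 0], [0, 0, 0], 0.015], [[0, 0, 0], [0, 0, 3.2], 0.015], [[0, 0, 0], [0, 0, 0], 0.015], [[0, 0, 0], [0, 0, 0], 0.015], [[0, 0, 0], [0, 0, 0], 0.015]]'

```text
t: 11.2
eef_pos: [0.5473, -0.066, 0.1233]
tool_rot: [-180.0, 0.0, 1.5]
force: [-0.1, 0.6, -2.8]
gripper_width: 0.023
```

```bash
python3 - <<'E'
from h import *
to(.5486,-.0668,.0669,1.4); grab('wrist','w6.png'); grab('scene','s6.png'); grab('side','d6.png')
a=cv2.imread('pics/w6.png'); b=cv2.imread('pics/s6.png')[120:225,210:350]; b=cv2.resize(b,(512,384),interpolation=cv2.INTER_CUBIC)
cv2.imwrite('pics/m6.png',cv2.resize(np.hstack([a,b]),(800,300)))
E
```

```text
now [ 0.5473 -0.066   0.1233] [-179.98    0.      1.55] shift [0.0013 0.0008 0.0564] rz 0.15 F [-0.1  0.6 -2.8] w 0.023 t 11.2
```

View pics/m6.png

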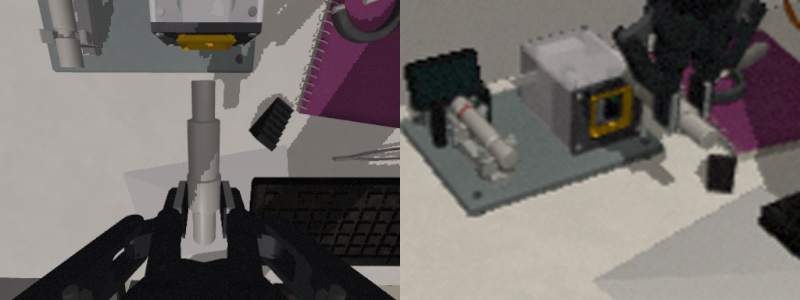

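The plug lies in the cradle, and the shaft points at the port: shaft column 204, bezel columns 176-236 in the left half. Next I measure the relative alignment.

```bash
cat > al.py <<'E'
from h import *
import sys
im,d,P=load(sys.argv[1]); zt=float(sys.argv[2]); C=cloud(d,P); O=np.array([.6535,-.006]); t=np.radians(1.4)
X=(C[...,0]-O[0])*np.cos(t)+(C[...,1]-O[1])*np.sin(t)-.0052; Y=-(C[...,0]-O[0])*np.sin(t)+(C[...,1]-O[1])*np.cos(t)+.0032; z=C[...,2]; ok=d>0
hsv=cv2.cvtColor(im,cv2.COLOR_RGB2HSV); y=ok&(hsv[...,0]>18)&(hsv[...,0]<35)&(hsv[...,1]>140)&(hsv[...,2]>70)&(abs(Y+.055)<.035)&(abs(X)<.03)
print('yellow n',y.sum(),'X',np.percentile(X[y],[1,50,99]).round(4),'Y',np.percentile(Y[y],[1,50,99]).round(4),'z',np.percentile(z[y],[1,99]).round(4))
for zz in np.arange(.05,.08,.003):
    k=y&(abs(z-zz)<.0015)
    if k.sum()>8: print('   z %.3f'%zz,k.sum(),'Y',Y[k].min().round(4),Y[k].max().round(4),'mid',((Y[k].min()+Y[k].max())/2).round(4),'X',np.median(X[k]).round(4))
g=ok&(z>.082)&(z<.091)&(Y<0)&(Y>-.12)&(X>-.02)&(X<.004); print('plate top',g.sum(),'X min',np.percentile(X[g],1).round(4) if g.any() else '', 'Y',np.percentile(Y[g],[.5,99.5]).round(4),'z',np.median(z[g]).round(4))
print('shaft slices X, Ymid, width, ztop')
for x0 in np.arange(-.17,-.0,.01):
    k=ok&(abs(X-x0)<.002)&(abs(Y+.055)<.02)&(z>zt-.016)&(z<zt+.006)
    if k.sum()>5: print('  %.3f'%x0,k.sum(),((Y[k].min()+Y[k].max())/2).round(4),(Y[k].max()-Y[k].min()).round(4),np.percentile(z[k],95).round(4))
k=ok&(abs(Y+.055)<.02)&(z>zt-.016)&(z<zt+.006)&(X<.0); print('tip X',X[k].max())
E
python3 al.py w6.png .124
```

```text
yellow n 1328 X [-0.0058 -0.0036 -0.0004] Y [-0.0758 -0.0553 -0.0347] z [0.0356 0.0792]
   z 0.050 14 Y -0.0755 -0.0351 mid -0.0553 X -0.0039
   z 0.053 10 Y -0.0751 -0.0347 mid -0.0549 X -0.0044
   z 0.056 16 Y -0.0798 -0.0351 mid -0.0574 X -0.0047
   z 0.059 9 Y -0.0756 -0.0346 mid -0.0551 X -0.0048
   z 0.062 11 Y -0.0753 -0.0342 mid -0.0547 X -0.0053
   z 0.074 64 Y -0.076 -0.0335 mid -0.0548 X -0.0007
   z 0.077 586 Y -0.0769 -0.033 mid -0.055 X -0.0032
plate top 1543 X min -0.0017 Y [-0.0926 -0.0174] z 0.0861
shaft slices X, Ymid, width, ztop
  -0.150 114 -0.0542 0.0173 0.1216
  -0.140 161 -0.0542 0.017 0.1219
  -0.130 170 -0.0538 0.0173 0.1218
  -0.120 199 -0.0538 0.0233 0.1269
  -0.110 283 -0.0538 0.0233 0.1251
  -0.100 696 -0.0538 0.0364 0.1286
  -0.090 271 -0.0538 0.0215 0.1236
  -0.080 290 -0.0534 0.0215 0.1238
  -0.070 313 -0.0535 0.021 0.1237
  -0.060 350 -0.0535 0.0218 0.1236
  -0.050 235 -0.0531 0.0147 0.1201
  -0.040 266 -0.0532 0.0142 0.1201
  -0.030 30 -0.0532 0.0139 0.1195
tip X -0.031813125651010826
```

Request:
carry_out --steps '[[[0, 0.0012, 0.02], [0, 0, 0.5], 0.015], [[0, 0, 0.02], [0, 0, 0], 0.015], [[0, 0, 0.012], [0, 0, 0], 0.015], [[0, 0, 0.0045], [0, 0, 0], 0.015], [[0, 0, 0], [0, 0, 0], 0.015], [[0, 0, 0], [0, 0, 0], 0.015], [[0, 0, 0], [0, 0, 0], 0.015]]'

```text
t: 11.93
eef_pos: [0.5486, -0.0681, 0.0672]
tool_rot: [180.0, -0.1, 0.9]
force: [0.3, -0.3, -2.5]
gripper_width: 0.0233
```

```bash
python3 - <<'E'
from h import *
to(.5486,-.0668,.0669,1.4); grab('wrist','w7.png'); grab('side','d7.png'); grab('scene','s7.png')
E
python3 al.py w7.png .068
python3 - <<'E'
from h import *
# tip & yellow window heights in fixed cameras
for n in('s7.png','d7.png'):
    im,d,P=load(n); C=cloud(d,P); z=C[...,2]; hsv=cv2.cvtColor(im,cv2.COLOR_RGB2HSV); ok=d>0
    y=ok&(hsv[...,0]>18)&(hsv[...,0]<35)&(hsv[...,1]>120)&(hsv[...,2]>70)&(abs(C[...,0]-.655)<.03)&(abs(C[...,1]+.062)<.04)
    k=ok&(abs(C[...,0]-.61)<.014)&(abs(C[...,1]+.065)<.03)&(z>.035)&(z<.09)
    print(n,'yellow',y.sum(),np.percentile(C[y],[3,97],axis=0).round(4).tolist(),'shaft tip',k.sum(),np.percentile(C[k],[3,50,97],axis=0).round(4).tolist() if k.any() else '')
E
```

```text
now [ 0.5486 -0.0681  0.0672] [ 1.8e+02 -9.0e-02  9.1e-01] shift [ 0.     -0.0013  0.0003] rz -0.49 F [ 0.3 -0.3 -2.5] w 0.0233 t 11.93
yellow n 3225 X [-0.0061 -0.0037 -0.0003] Y [-0.0756 -0.055  -0.0346] z [0.0357 0.0794]
   z 0.050 47 Y -0.0751 -0.0285 mid -0.0518 X -0.0034
   z 0.053 50 Y -0.0809 -0.0287 mid -0.0548 X -0.0041
   z 0.056 37 Y -0.0754 -0.0345 mid -0.0549 X -0.0043
   z 0.059 45 Y -0.0805 -0.0344 mid -0.0575 X -0.0044
   z 0.062 29 Y -0.0753 -0.0346 mid -0.0549 X -0.0049
   z 0.065 34 Y -0.0785 -0.0343 mid -0.0564 X -0.0052
   z 0.068 23 Y -0.0776 -0.0343 mid -0.056 X -0.0053
   z 0.071 20 Y -0.0768 -0.0343 mid -0.0556 X -0.0056
   z 0.074 135 Y -0.0765 -0.0341 mid -0.0553 X -0.0008
   z 0.077 1386 Y -0.0773 -0.033 mid -0.0551 X -0.0035
plate top 3689 X min -0.0019 Y [-0.0926 -0.0176] z 0.086
shaft slices X, Ymid, width, ztop
  -0.150 71 -0.0558 0.0173 0.0653
  -0.140 159 -0.0559 0.017 0.0659
  -0.130 170 -0.0556 0.0173 0.0657
  -0.120 123 -0.0558 0.0234 0.072
  -0.110 288 -0.0559 0.0233 0.0692
  -0.100 703 -0.056 0.0364 0.0726
  -0.090 268 -0.0561 0.0216 0.0677
  -0.080 288 -0.0559 0.0215 0.0677
  -0.070 310 -0.056 0.021 0.0676
  -0.060 331 -0.0561 0.0218 0.0676
  -0.050 238 -0.0559 0.0147 0.0644
  -0.040 262 -0.056 0.0143 0.0643
  -0.030 117 -0.0561 0.014 0.064
tip X -4.908998977011265e-05
s7.png yellow 68 [[0.6524, -0.0758, 0.0328], [0.6608, -0.0416, 0.0764]] shaft tip 14 [[0.5978, -0.0592, 0.051], [0.6131, -0.0585, 0.0545], [0.6234, -0.0549, 0.058]]
d7.png yellow 103 [[0.6522, -0.0873, 0.0334], [0.6581, -0.0445, 0.0759]] shaft tip 82 [[0.597, -0.0777, 0.0488], [0.6085, -0.0723, 0.0588], [0.6226, -0.0638, 0.0643]]
```

Shaft axis is 1 mm off to the right, at the right height (within 0.6 mm), and square to within 0.2°. I'll correct the 1 mm and go in slowly, watching the force.

Request:
carry_out --steps '[[[0, -0.001, 0.0003], [0, 0, 0], 0.015], [[0.01, -0.0001, 0], [0, 0, 0], 0.015], [[0.01, -0.0001, 0], [0, 0, 0], 0.015], [[0.005, 0, 0], [0, 0, 0], 0.015], [[0.005, 0, 0], [0, 0, 0], 0.015], [[0.004, 0, 0], [0, 0, 0], 0.015], [[0, 0, 0], [0, 0, 0], 0.015], [[0, 0, 0], [0, 0, 0], 0.015]]'

```text
t: 12.75
eef_pos: [0.5817, -0.0665, 0.0658]
tool_rot: [-180.0, 0.0, 0.9]
force: [0.2, 0.1, -2.3]
gripper_width: 0.0231
```

```bash
python3 - <<'E'
from h import *
to(.5486,-.0668,.0669,1.4); grab('wrist','w8.png'); grab('scene','s8.png'); grab('side','d8.png')
a=cv2.imread('pics/w8.png')[0:300,160:460]; a=cv2.resize(a,(400,400)); b=cv2.imread('pics/s8.png')[130:190,255:315]; b=cv2.resize(b,(400,400),interpolation=cv2.INTER_CUBIC)
cv2.imwrite('pics/m8.png',np.hstack([a,b]))
E
python3 al.py w8.png .068 | grep -v "   z"
```

```text
now [ 0.5817 -0.0665  0.0658] [-1.7999e+02  2.0000e-02  8.9000e-01] shift [-0.0331 -0.0002 -0.0011] rz -0.51 F [ 0.2  0.1 -2.3] w 0.0231 t 12.75
yellow n 1297 X [-0.0116 -0.0034 -0.001 ] Y [-0.0763 -0.0552 -0.0345] z [0.0169 0.0795]
plate top 2490 X min -0.0013 Y [-0.0926 -0.0175] z 0.0861
shaft slices X, Ymid, width, ztop
  -0.110 162 -0.0551 0.0171 0.0643
  -0.100 165 -0.0548 0.0174 0.0643
  -0.090 128 -0.055 0.0233 0.065
  -0.080 288 -0.0551 0.0234 0.0681
  -0.070 353 -0.055 0.0398 0.0711
  -0.060 337 -0.0552 0.0242 0.0668
  -0.050 277 -0.0554 0.0211 0.0661
  -0.040 300 -0.0551 0.0212 0.0663
  -0.030 330 -0.0555 0.0217 0.0662
  -0.020 315 -0.0551 0.0202 0.0644
  -0.010 253 -0.0552 0.0145 0.0627
tip X -0.0011221967691875685
```

View pics/m8.png

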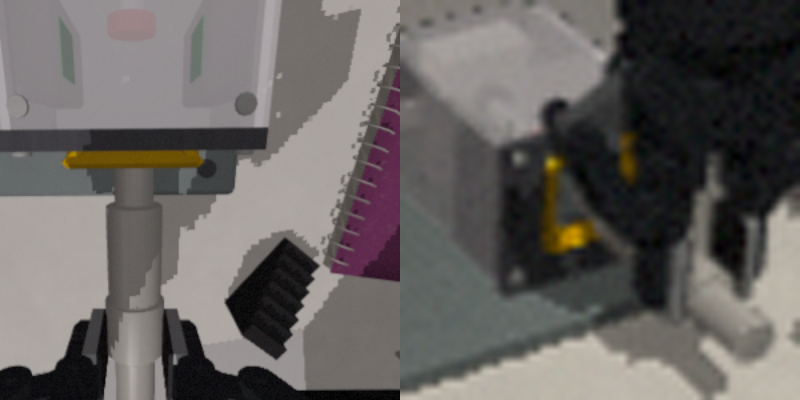

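In line (lateral offset 0.1 mm), tip at the mouth, contact-free, about 1 mm low. I'll raise it and go on.

Request:
carry_out --steps '[[[0, 0, -0.001], [0, 0, 0], 0.015], [[0.004, 0, 0], [0, 0, 0], 0.015], [[0.004, 0, 0], [0, 0, 0], 0.015], [[0.004, -0.0001, 0], [0, 0, 0], 0.015], [[0.004, 0, 0], [0, 0, 0], 0.015], [[0.004, -0.0001, 0], [0, 0, 0], 0.015], [[0.004, 0, 0], [0, 0, 0], 0.015], [[0.004, -0.0001, 0], [0, 0, 0], 0.015], [[0, 0, 0], [0, 0, 0], 0.015], [[0, 0, 0], [0, 0, 0], 0.015]]'

```text
t: 13.73
eef_pos: [0.6099, -0.0658, 0.0669]
tool_rot: [-180.0, 0.0, 0.9]
force: [0.3, 0.4, -3.3]
gripper_width: 0.0232
```

```bash
python3 - <<'E'
from h import *
to(.6243,-.066,.0668,.9); grab('wrist','w9.png')
E
python3 al.py w9.png .068 | grep -v "   z"
```

```text
now [ 0.6099 -0.0658  0.0669] [-179.99    0.      0.89] shift [0.0144 0.0004 0.0001] rz -0.01 F [ 0.3  0.4 -3.3] w 0.0232 t 13.73
yellow n 539 X [-0.0103 -0.0041 -0.0029] Y [-0.0763 -0.054  -0.0339] z [0.064  0.0796]
plate top 1821 X min -0.0013 Y [-0.0926 -0.0175] z 0.0861
shaft slices X, Ymid, width, ztop
  -0.090 22 -0.055 0.0174 0.0649
  -0.080 160 -0.0551 0.0171 0.0656
  -0.070 167 -0.0548 0.0174 0.0653
  -0.060 85 -0.0549 0.0233 0.072
  -0.050 284 -0.0551 0.0233 0.0691
  -0.040 725 -0.0552 0.0364 0.0727
  -0.030 261 -0.0553 0.0217 0.0674
  -0.020 284 -0.0554 0.0211 0.0673
  -0.010 158 -0.0554 0.0204 0.0672
tip X -0.009223862470052722
```

Request:
carry_out --steps '[[[0.003, 0, 0], [0, 0, 0], 0.015], [[0.003, -0.0001, 0], [0, 0, 0], 0.015], [[0.003, 0, 0], [0, 0, 0], 0.015], [[0.003, 0, 0], [0, 0, 0], 0.015], [[0.0025, 0, 0], [0, 0, 0], 0.015], [[0, 0, 0], [0, 0, 0], 0.015], [[0, 0, 0], [0, 0, 0], 0.015], [[0, 0, 0], [0, 0, 0], 0.015], [[0, 0, 0], [0, 0, 0], 0.015], [[0, 0, 0], [0, 0, 0], 0.015]]'

```text
t: 14.62
eef_pos: [0.6238, -0.0657, 0.0669]
tool_rot: [180.0, 0.0, 0.9]
force: [-2.2, 0.5, -2.0]
gripper_width: 0.0233
```

```bash
python3 - <<'E'
from h import *
to(.6243,-.066,.0668,.9); im,d,P=grab('wrist','w10.png'); to(.6243,-.066,.0668,.9)
grab('side','d10.png'); grab('scene','s10.png'); to(.6243,-.066,.0668,.9)
a=cv2.imread('pics/w10.png')[0:300,160:460]; a=cv2.resize(a,(600,600)); cv2.imwrite('pics/m10.png',a)
E
python3 al.py w10.png .068 | grep -v "   z"
```

```text
now [ 0.6238 -0.0657  0.0669] [1.8e+02 3.0e-02 8.8e-01] shift [0.0004 0.0003 0.0001] rz -0.02 F [-2.2  0.5 -2. ] w 0.0233 t 14.62
now [ 0.6239 -0.0657  0.0669] [1.7999e+02 3.0000e-02 8.8000e-01] shift [0.0004 0.0003 0.0001] rz -0.02 F [-3.5  0.3 -2.6] w 0.0231 t 14.67
now [ 0.624  -0.0657  0.0669] [1.7999e+02 2.0000e-02 8.8000e-01] shift [0.0003 0.0003 0.0001] rz -0.02 F [-2.7 -0.9 -2.8] w 0.0232 t 14.77
yellow n 257 X [-0.0062 -0.0045 -0.0034] Y [-0.0758 -0.0549 -0.0345] z [0.076  0.0797]
plate top 1609 X min -0.0006 Y [-0.0928 -0.0174] z 0.0861
shaft slices X, Ymid, width, ztop
  -0.070 150 -0.0553 0.0172 0.0655
  -0.060 164 -0.0554 0.0169 0.0655
  -0.050 158 -0.0551 0.0172 0.0654
  -0.040 272 -0.0552 0.0233 0.0693
  -0.030 344 -0.055 0.0399 0.0723
  -0.020 372 -0.0555 0.0242 0.0686
  -0.010 57 -0.0566 0.0142 0.0674
tip X -0.01065656390379778
```

View pics/m10.png

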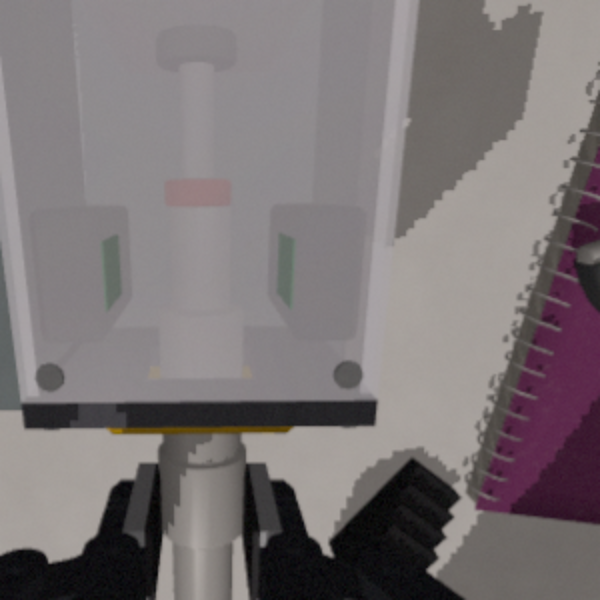

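The shaft end bears on the red plunger disc (front edge near crop (198,206)), with clear room on both sides of the window. I'll check the disc's depth by casting a ray.

```bash
python3 - <<'E'
from h import *
O=np.array([.6535,-.006]); t=np.radians(1.4)
for f,uvs in (('w10.png',[(259,102.5),(259,103.5)]),('w10.png',[(259,90)])):
    im,d,P=load(f)
    for z in(.060,.064):
        q=onplane(uvs,P,z); print(z,((q[:,0]-O[0])*np.cos(t)+(q[:,1]-O[1])*np.sin(t)-.0052).round(4))
im,d,P=load('w10.png'); C=cloud(d,P); O=np.array([.6535,-.006])
Y=-(C[...,0]-O[0])*np.sin(t)+(C[...,1]-O[1])*np.cos(t)+.0032; X=(C[...,0]-O[0])*np.cos(t)+(C[...,1]-O[1])*np.sin(t)-.0052
m=(C[...,2]>.056)&(C[...,2]<.066)&(abs(Y-.062)<.008)&(X<.09)&(X>-.03)&(d>0); print('plug pts',m.sum(),np.percentile(C[...,2][m],90) if m.any() else '')
im,d,P=load('s10.png'); C=cloud(d,P)
m=(C[...,2]>.053)&(C[...,2]<.068)&(abs(C[...,1]-.053)<.02)&(abs(C[...,0]-.69)<.06)&(d>0); print('scene plug',m.sum(),C[m].mean(0),cv2.minAreaRect(C[m][:,:2].astype('f4')))
s=r.state(); print(s['t'],s['force'],s['eef_pos'],s['joint_vel'].round(2),s['gripper_width'])
E
```

```text
0.06 [0.0449 0.0445]
0.064 [0.045  0.0445]
0.06 [0.0504]
0.064 [0.0503]
plug pts 5088 0.06098405282908303
scene plug 178 [0.68679254 0.05398858 0.05693352] ((0.6868383884429932, 0.05378890782594681), (0.038073375821113586, 0.10696558654308319), 89.28109741210938)
14.7667 [-2.67350562 -0.85537903 -2.80247629] [ 0.62398223 -0.06570718  0.06689592] [ 0.08  0.09  0.02  0.01 -0.09 -0.04 -0.11] 0.023174947289185566
```

The disc face is at 45 mm, so about 0.010 m of travel. The spring force of about 2.7-3 N agrees, and the arm is still. Handing in.

```bash
python3 -c "
from rig import r
print(r.finish_job()); print(r.state()['t'])"
```

```text
the job is handed in; nothing more can be done
None
the job is handed in; nothing more can be done
```

I seated the plug gauge in the cradle and released it. The shaft then went level through the guard window onto the plunger, and I handed the job in with it still gripped and held there. This took about 15 s of the 56 s; the hand-in reports no verdict.

- **Plug gauge:** it rests level, with its underside at 42 mm. It is about 2 mm off the middle along the cradle and under 1 mm off across it.
- **Shaft:** the plunger face sits 45 mm behind the guard, which means about 0.010 m of travel. The wrist force along the shaft was about 2.7 N (single readings between 2.2 and 3.5 N), which agrees with the spring. The shaft is square to within about 0.3°, centred to within 0.5 mm, and its middle is about 15 mm before the guard face.
- **Other pieces:** I did not go near the ring gauge, V-block or step block, but I took no final measurement of them.
- **Disagreements:**
  - The first rough scene-camera fix of the base plate was about 10 mm off the wrist-camera one; I used the wrist view.
  - The wrist camera read about 1 mm high, which I corrected for.
  - Estimates of the shaft's height in the window differed by about 0.6 mm. No rubbing showed on the way in.

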